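# Free the seized hold-down knob of a filter holder and take the cartridge out

## Robot

A 6-joint arm with a two-finger parallel gripper is mounted at the origin on a cart in front of the work surface, level with it; the furniture and walls round the work are solid. World frame = base frame: x ahead of the robot, y to its left, z up, the work surface at z = 0. Lengths are in mm, angles in rad, forces in N, time in s.
With the tool pointing down it reaches from about 300 to 775 mm from the base axis. Payload 14.6 kg.
Tool frame: the origin (TCP) lies between the finger pads; the fingertips stand 25 mm ahead of it and the grasp point (between the pads) lies 6 mm ahead of it; z points along the fingers, y is the line along which they close (so a half turn about z gives the same grasp; the last joint's range is limited). The gripper opens to 94 mm and grips with 3 to 60 N. Pads are 16 mm wide; open, the fingers measure 119 mm over their backs; the gripper's body (75 mm by 177 mm) begins 78 mm behind the grasp point.
Start: joints at [-1.343, 0.3, 1.521, -0, 1.321, -0.067], TCP at [159.795, -526.265, 230.446] pointing down, gripper open.
Joint ranges: [-3.03, 3.03], [-0.79, 2.21], [0.23, 2.52], [-1.04, 4.18], [0, 3.07], [-2.55, 2.55]. Speed limits (rad/s): [2.22, 2.22, 2.57, 3.14, 3.14, 3.14].

## Interface

Orientations are given as [roll, pitch, yaw] about the fixed x, y, z axes, in that order (R = Rz(yaw) Ry(pitch) Rx(roll)).
In Python, from cell import manip gives the robot as it stands. The module is installed in compiled form; this text tells all that it offers.
- The arm moves only by the tool step_arm, never from a script. Its argument "series" is one flat list of numbers, 5 for each row, row after row: the shift along the world's x, y, z in mm, then the turn about the world's z in rad, then the closure, from 0 (fully open) to 1 (shut). In form: [dx, dy, dz, spin, jaw, dx, dy, dz, spin, jaw, ...]. A call has 1 to 20 rows; each row shifts and turns the commanded pose from where the row before left it; what a row does not reach is not made up. A row lasts 1/8 s, in which the tool goes at most 62.5 mm and 10.7 degrees, less where a joint would pass 70% of its speed; a pose out of reach is approached as far as the arm can. A call is refused whole if a number of a shift passes 62.5 or a number of a turn 0.188, either way. A call with a gripper value outside its range is refused whole. The fingers move at their own pace and stop on an object; "squeeze" is the grip in N (left out, the last holds). Time passes only in rows, so rows that do not move let the fingers close. It gives the time, the measured TCP pose, the force, the opening and the grip force at its end, in the units of the state.
- manip.read_state(): the state, without advancing time (a new reading comes with each control period).
- manip.camera(name): name is "scene" or "top" or "wrist"; returns (picture, depth): 480x640x3 uint8, blue, green, red; 480x640 float32, mm along the optical axis (not along the pixel's ray), 0 where there is no reading.
- manip.camera_info(name): a dict with "fovy" (degrees; the focal length in pixels is half the picture's height over the tangent of half this angle, whatever the lens; pixels are square), "cx", "cy" (the principal point, pixels), "k1" (the pictures are not rectified: a ray, as slopes to the right and down, at radius r is drawn at 1 + k1 r^2 times it, then the intrinsics apply), "eye" and "orientation" of the camera in the world. Camera axes: x right, y down, z forward; pixel columns grow to the right and rows downward; lengths in mm; the calibration is good to about 2 mm. A picture is of the moment at which its call begins: read the wrist's pose just before it. camera_info takes no time and is no camera call; for the wrist camera it gives the pose at the moment of the call.
- manip.sign_off(): hands the job in; it is judged then, once.
The state is a dict: "clock": time; "joints": joint angles; "qd": joint speeds; "effort": joint torques, N m; "eef_pos": TCP position; "eef_rot": TCP orientation; "wrist_force": force on the tool from outside, world axes, zero at the start; "moment": the same for the moment, N m; "finger_gap": finger opening in mm; "finger_force": force on a finger pad.
Only numpy, scipy, OpenCV 4.12 (cv2) and the standard library are available. Lean on these libraries where they do the work, as an engineer would, in place of code of your own. Each camera call takes 0.05 s, during which the arm holds its last target. There are 200 camera calls.

## Task

The black filter cartridge in the aluminium holder has to come out, but the knob of its hold-down arm has seized. Rock the knob back and forth in small arcs, easing off at every stop (its shaft shears at 0.4 N·m), until it breaks free, and turn it anticlockwise so that the arm is swung right off the cartridge. Then lift the cartridge out and lay it flat in the grey tray, and leave the other things on the bench where they are.

Things in the scene. Friction and masses are not known exactly. Their poses are not given: they have to be found in the camera images.
- holder: Filter holder, fixed; plate 250 x 160 x 6 mm. Origin on the bench under the cartridge's middle; x along the cartridge, z up; plate spans x -125..125, y -46..114 mm. Low side guides (tops 14 mm above the bench) leave the middle 80 mm of the cartridge open to fingers (plate top there 6 mm); end stops 22 mm high. The grey knob housing, 76 mm across, 42 mm high, stands at x 85, y 72 mm.
- knob_grip (a point): Grip point of the seized black bar knob, on its vertical axis, 74 mm above the bench, 11 mm under its top. The bar is 54 mm long (y axis), 14 mm thick (x axis: close the fingers along this), 30 mm high (z = 55..85 mm above the bench); under it is only the steel arm (top 50 mm). Turns with the knob. At the start the bar lies roughly along the holder's y.
- spindle_axis (a point): Fixed point on the knob's axis, on the housing's top. The knob turns only about 0.1 to 0.35 rad either way, unevenly and changing as it loosens, before a stop. Each swing pressed to its stop with 0.22 to 0.35 N·m loosens it, but only swings to the two sides in turn; pressing the same way again does nothing. After an unknown number (2 to 8) of swings the anticlockwise stop is gone: it then turns on with about 0.06 N·m and stays put.
- knob (a joint): Wind-up (rad) of the springy shaft between knob and arm: knob angle minus arm angle, 0 unloaded, positive when the knob is urged anticlockwise seen from above; 4 N·m per rad, so it shows the torque (0.065 rad = 0.26 N·m). The shaft shears beyond 0.1 rad (0.4 N·m) either way. A solid end stop waits where the arm has opened 1.4 rad.
- holddown_tip (a point): Tip of the steel hold-down arm, 70 mm from the knob's axis, 47 mm above the bench, 2 mm over the cartridge; 13 mm wide, 6 mm thick. At the start the arm points across the cartridge to the holder's -y; it opens anticlockwise seen from above, towards the holder's +x. It is off the cartridge when the tip's y in the holder's frame exceeds 35 mm (about 1.02 rad of opening; 1.2 is good).
- module_center (a point): Centre, half-way up, of the black filter cartridge in the holder: 49 mm wide (x), body 206 mm long (y; 231 with its end nipples), 36 mm high (z), about 0.25 kg. Underside 6 mm, top 42 mm above the bench at the start. Take it across its width at the middle and lift straight up.
- tray_in (a point): Middle of the inner floor of the grey open tray, fixed: outside 300 (x) x 150 (y) x 28 mm, walls and floor 4 mm thick; the floor is 4 mm above the bench. The cartridge goes lengthwise along x.
- spare_center (a point): Centre of another filter cartridge of the same kind, lying loose on the bench behind; leave alone.
- measure_center (a point): Middle of a loose yellow tape measure 35 x 72 x 68 mm standing behind (a second one farther back is fixed); leave alone.

How it is judged (in metres and radians):
On the way, in this order (a step that is already met when the one before it is completed fails the run):
1. the hold-down arm is swung off the cartridge, which still lies in the holder (y of holddown_tip in the frame of holder above 0.035 m and z of module_center in the frame of holder below 0.03 m), for 0.2 s.
2. the cartridge is lifted clear of the holder (height (world z) of module_center above 0.06 m), for 0.1 s.
At the end, for the whole second after the job is handed in: The hold-down arm is off the cartridge's place (its tip more than 35 mm from the cartridge's middle line, on the knob's side), and the cartridge lies flat (within 0.08 rad), right way up, on the floor of the tray, within 45 mm of its middle lengthwise and 60 mm across (y of holddown_tip in the frame of holder above 0.035 m and x of module_center in the frame of tray_in between -0.045 and 0.045 m and y of module_center in the frame of tray_in between -0.06 and 0.06 m and z of module_center in the frame of tray_in below 0.022 m and angle between module_center's own z axis and vertical below 0.08 rad); the robot touches nothing.
It fails at once if the shaft of the knob is sheared (wound up more than 0.1 rad, 0.4 N·m, either way) (value of joint knob above 0.1 rad or value of joint knob below -0.1 rad).
It fails at once if a bystander (spare cartridge, tape measure) is moved more than 25 mm (distance of any of spare_center, measure_center from where it was at the start of the episode above 0.025 m).
It also fails if it takes over 72 s, if anything falls off the work surface, if the arm or the gripper's body presses on something with over 40 N, if the wrist force passes 120 N, or if a joint passes its speed limit or range.

## Working session

There is one attempt and no reset: what is moved stays moved. The work goes in short steps, Python scripts to look and compute and a tool call to move; the robot and the scene stay as the last step left them, time stands still between calls to the robot, and variables do not carry over. Pictures are saved under pics/ and viewed, at most 10 in all, crops included, and the job is handed in when it is done.

Besides the shell and the picture viewer there is one more tool, called after "Emit:" by a JSON object that holds its "fn" and its "kwargs", one argument or row to a line. step_arm: Moves the arm, as the interface text tells. Its arguments: {"type":"object","properties":{"series":{"type":"array"},"squeeze":{"type":"number"}},"required":["series"]}

```bash
mkdir -p pics
cat > h.py <<'E'
import numpy as np, cv2
from cell import manip
from scipy.spatial.transform import Rotation as R
def Rm(o):
    o=np.array(o,float)
    return o if o.shape==(3,3) else R.from_euler('xyz',o).as_matrix()
def snap(n,f):
    i=manip.camera_info(n); p,d=manip.camera(n); cv2.imwrite(f'pics/{f}.png',p)
    np.savez(f'pics/{f}.npz',d=d,p=p,i=np.array(i,dtype=object)); return p,d,i
def load(f):
    z=np.load(f'pics/{f}.npz',allow_pickle=True); return z['p'],z['d'],z['i'].item()
def ray(i,u,v):
    f=240/np.tan(np.radians(i['fovy'])/2)
    a=np.array([(u-i['cx'])/f,(v-i['cy'])/f]); s=a.copy()
    for _ in range(20): s=a/(1+i['k1']*(s@s))
    return np.array([s[0],s[1],1.])
def pt(i,u,v,d=None,z=None):
    r=Rm(i['orientation'])@ray(i,u,v); e=np.array(i['eye'],float)
    if z is not None: return e+r*(z-e[2])/r[2]
    return e+r*d[int(round(v)),int(round(u))]
E
python3 - <<'E'
from h import *
for n in('scene','top'):
    p,d,i=snap(n,n); print(n,i)
print(manip.read_state())
E
```

```text
scene {'fovy': 51.455417917099325, 'cx': 316.5344005703852, 'cy': 233.01612549731243, 'k1': -0.13927398271281616, 'eye': array([  6.71325355, 771.66262517, 691.64059317]), 'orientation': array([-2.11664987,  0.00699304, -2.55607819])}
top {'fovy': 47.598552953759445, 'cx': 320.46727084717514, 'cy': 242.36056163481285, 'k1': -0.1059893126156468, 'eye': array([ 413.35153607,  -55.90198528, 1170.4029966 ]), 'orientation': array([-2.99504344,  0.01519409, -1.55430947])}
{'clock': 0.1, 'joints': array([-1.34258085e+00,  3.00399159e-01,  1.52150832e+00, -4.50448752e-06,
        1.32067463e+00, -6.66171356e-02]), 'qd': array([ 0.00045156,  0.00127015, -0.00155637, -0.00051365,  0.00010108,
        0.00040893]), 'effort': array([ 2.44783005e-03, -5.32644081e+01, -3.53281724e+01,  7.09545286e-02,
        2.34382198e-02, -7.28156692e-05]), 'eef_pos': array([ 159.76064153, -526.07664593,  229.95655065]), 'eef_rot': array([-3.14060510e+00, -6.15126133e-05,  2.94833702e-01]), 'wrist_force': array([-0.40255721,  0.4953555 ,  0.26591818]), 'moment': array([-0.07638331, -0.00523611,  0.00258447]), 'finger_force': 0.0, 'finger_gap': 93.99310338630795}
```

View pics/top.png

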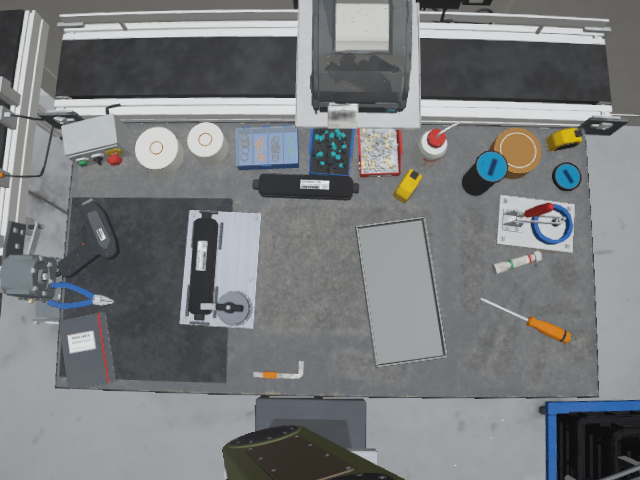

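View pics/scene.png

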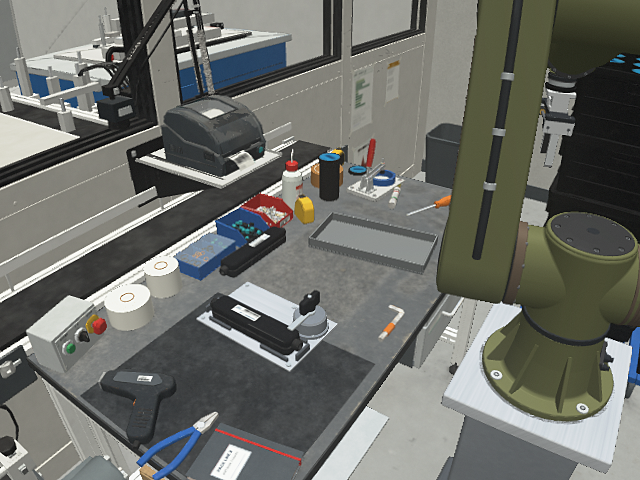

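The top view shows the holder at about (220, 268), with its knob at about (233, 307), and the tray at (401, 291). World +x points up in the image and +y points left. The spare cartridge is at (305, 186).

Run:
```python
from h import *
p,d,i=load('top')
c=cv2.resize(p[200:340,170:270],None,fx=5.6,fy=4.2857*0+5.6,interpolation=cv2.INTER_CUBIC)[:784,:560]
c=cv2.resize(p[200:340,165:270],None,fx=4.2,fy=4.2,interpolation=cv2.INTER_CUBIC)
cv2.imwrite('pics/c1.png',c)
for n,u,v,z in [('tl',188.5,210,6),('tr',260.5,213,6),('br',253.5,328.5,6),('bl',180.5,325,6),('t1',357,226,28),('t2',424,218,28),('t3',445,355,28),('t4',377,366,28)]:
    print(n,pt(i,u,v,z=z).round(1),pt(i,u,v,d).round(1))
```

```text
tl [652.9 256.9   6. ] [653.6 257.7   2.8]
tr [648.   96.9   6. ] [647.2  96.4   9.9]
br [397.8 104.    6. ] [397.6 105.2  -2.6]
bl [401.6 261.8   6. ] [401.5 263.    1.6]
t1 [ 618. -113.   28.] [ 617.9 -113.    29. ]
t2 [ 637.5 -256.4   28. ] [ 637.  -255.9   30.6]
t3 [ 349.4 -297.8   28. ] [ 349.  -299.2   21.7]
t4 [ 325.5 -156.7   28. ] [ 325.6 -156.5   29.7]
```

View pics/c1.png

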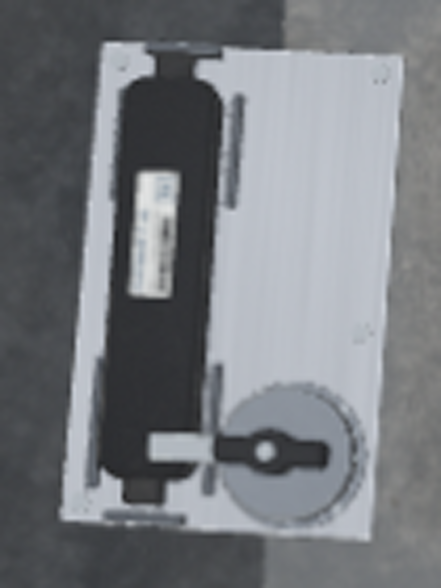

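The crop shows the knob's axis at crop pixel (266, 451). The bar runs from (215, 450) to (328, 453), and the plate corners are at (103, 42), (404, 57), (370, 541) and (62, 520).

```bash
cat > fit.py <<'E'
from h import *
def rigid(A,B):
    A=np.array(A,float);B=np.array(B,float)[:,:2]; a=A-A.mean(0);b=B-B.mean(0)
    th=np.arctan2((a[:,0]*b[:,1]-a[:,1]*b[:,0]).sum(),(a*b).sum()); c,s=np.cos(th),np.sin(th); M=np.array([[c,-s],[s,c]])
    t=B.mean(0)-M@A.mean(0); print('resid',np.round(B-(A@M.T+t),1).tolist()); return th,M,t
E
python3 - <<'E'
from fit import *
p,d,i=load('top')
g=lambda u,v,z:pt(i,165+(u+.5)/4.2-.5,200+(v+.5)/4.2-.5,z=z)
th,M,t=rigid([[-125,-46],[-125,114],[125,114],[125,-46]],[g(*q,6) for q in[(103,42),(404,57),(370,541),(62,520)]])
print('holder yaw',th,'origin',t,'spindle',M@[85,72]+t)
k=g(266,451,85);print('knob',k); e1=g(215,450,85);e2=g(328,453,85);print('bar',e1,e2,(e1+e2)/2,np.arctan2(*(e1-e2)[1::-1]))
print('cart',g(171,278,42), 'tip',g(148,447,50))
th,M,t=rigid([[150,75],[150,-75],[-150,-75],[-150,75]],[pt(i,*q,z=28) for q in[(357,226),(424,218),(445,355),(377,366)]]);print('tray',th,t)
E
```

```text
resid [[-0.2, -0.1], [-0.3, 0.5], [-0.2, 0.4], [0.7, -0.8]]
holder yaw 3.103385557121134 origin [527.31671641 214.41525555] spindle [439.6285079  145.71461445]
knob [440.26924602 145.72868715  85.        ]
bar [440.23695973 170.23257464  85.        ] [439.91822923 116.0324105   85.        ] [440.07759448 143.13249257  85.        ] 1.5649157758292307
cart [526.40524599 204.98462286  42.        ] tip [441.86325956 210.92840617  50.        ]
resid [[-2.0, -3.2], [-4.4, 1.9], [4.2, 4.3], [2.2, -3.0]]
tray 0.14668193923360007 [ 482.59236173 -205.97264987]
```

Emit:
{"fn": "step_arm", "kwargs": {
  "series": [20,48,0,0.09,0,20,48,0,0.09,0,20,48,0,0.09,0,20,48,0,0.09,0,20,48,0,0.09,0,20,48,0,0.09,0,20,48,0,0.09,0,20,48,0,0.09,0,20,48,0,0.09,0,20,48,0,0.09,0,20,48,0,0.09,0,20,48,0,0.09,0,20,48,0,0.09,0,20,48,0,0.09,0,0,0,-15,0,0,0,0,-15,0,0,0,0,0,0,0,0,0,0,0,0]
}}

```text
clock: 2.35
eef_pos: [439.9, 145.0, 200.9]
eef_rot: [3.141, -0.0, 1.553]
wrist_force: [-0.4, 0.6, 0.5]
finger_gap: 93.7
finger_force: 0.0
```

Run:
```python
from h import *
s=manip.read_state();print(s['clock'],s['eef_pos'],s['eef_rot'],s['moment'])
p,d,i=snap('wrist','w1');print(i)
```

```text
2.35 [439.86436217 145.01997656 200.87095115] [ 3.14107119e+00 -1.48397635e-04  1.55325932e+00] [-0.0409649  -0.14433535 -0.01006377]
{'fovy': 61.678180410539746, 'cx': 317.73096398043907, 'cy': 240.57480389043687, 'k1': -0.016742687929638855, 'eye': array([440.7209431 , 226.04539351, 354.18916287]), 'orientation': array([ 2.85998771e+00, -1.99877224e-03, -1.79074478e-02])}
```

View pics/w1.png

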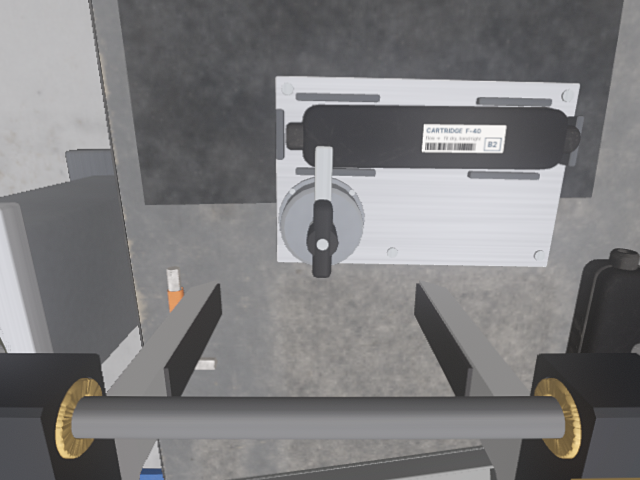

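The wrist view shows the knob's screw at about (322, 244), with the bar from (322, 200) to (321, 277). The hold-down tip is at (324, 147), and the cartridge body spans columns 303 to 567 and rows 106 to 168.

Run:
```python
from fit import *
p,d,i=load('w1')
print('knob',pt(i,322,244,z=85),pt(i,322,244,d)); a=pt(i,322.5,200,z=85);b=pt(i,321.5,277,z=72);print(a,b,np.arctan2(*(a-b)[1::-1]))
print('tip',pt(i,324,147,z=50),pt(i,324,190,z=50))
th,M,t=rigid([[-125,-46],[-125,114],[125,114],[125,-46]],[pt(i,*q,z=6) for q in[(579,84),(547,266),(277,262),(276,76)]])
print('holder yaw',th,'origin',t,'spindle',M@[85,72]+t)
p,d,i=load('top')
X=[pt(i,u,v,d) for u in range(380,420,4) for v in range(240,340,4)];print('tray floor z',np.median(np.array(X)[:,2]))
```

```text
knob [442.80277347 145.62697743  85.        ] [442.79716293 145.84370532  85.72546565]
[443.60717858 176.72465306  85.        ] [442.14192655 115.90414018  72.        ] 1.5467095740937666
tip [445.6718307  209.91058848  50.        ] [445.23550158 177.98365821  50.        ]
resid [[-1.3, -1.1], [-0.2, 1.0], [0.4, 0.6], [1.1, -0.5]]
holder yaw 3.1053380093657097 origin [530.56904976 214.39631215] spindle [443.01514302 145.52459506]
tray floor z 4.589223279470161
```

Emit:
{"fn": "step_arm", "kwargs": {
  "series": [1.5,0.6,-30,0,0.3,0,0,-30,0,0.5,0,0,-30,0,0.5,0,0,-19,0,0.5,0,0,-10,0,0.5,0,0,0,0,1,0,0,0,0,1,0,0,0,0,1,0,0,0,0,1,0,0,0,0,1,0,0,0,0,1,0,0,0,0,1,0,0,0,0,1],
  "squeeze": 10
}}

```text
clock: 4.03
eef_pos: [442.8, 146.5, 82.2]
eef_rot: [3.138, -0.001, 1.555]
wrist_force: [7.8, 0.6, -3.6]
finger_gap: 14.0
finger_force: 10.0
```

```bash
cat > s.py <<'E'
from h import *
s=manip.read_state();print('t%.2f'%s['clock'],'pos',s['eef_pos'].round(1),'yaw %.4f'%s['eef_rot'][2],'F',s['wrist_force'].round(1),'M',s['moment'].round(3),'gap %.1f grip %.1f'%(s['finger_gap'],s['finger_force']))
E
python3 s.py
```

```text
t4.03 pos [442.8 146.5  82.2] yaw 1.5547 F [ 7.8  0.6 -3.6] M [ 0.034 -1.663 -0.039] gap 14.0 grip 10.0
```

Emit:
{"fn": "step_arm", "kwargs": {
  "series": [1.4,0,0,0,1,0,0,0,0,1,0,0,0,0,1,0,0,0,0,1],
  "squeeze": 50
}}

```text
clock: 4.53
eef_pos: [443.0, 146.5, 82.1]
eef_rot: [3.141, -0.0, 1.555]
wrist_force: [-0.5, 1.2, 5.4]
finger_gap: 14.1
finger_force: 50.0
```

```bash
python3 s.py
```

```text
t4.53 pos [443.  146.5  82.1] yaw 1.5548 F [-0.5  1.2  5.4] M [ 0.026  0.056 -0.017] gap 14.1 grip 50.0
```

Emit:
{"fn": "step_arm", "kwargs": {
  "series": [0,0,0,0.03,1,0,0,0,0.03,1,0,0,0,0,1]
}}

```text
clock: 4.9
eef_pos: [443.0, 146.5, 82.1]
eef_rot: [3.141, -0.0, 1.615]
wrist_force: [-0.8, 0.1, 5.6]
finger_gap: 13.7
finger_force: 50.0
```

```bash
python3 s.py
```

```text
t4.90 pos [443.  146.5  82.1] yaw 1.6152 F [-0.8  0.1  5.6] M [ 0.033  0.093 -0.052] gap 13.7 grip 50.0
```

Emit:
{"fn": "step_arm", "kwargs": {
  "series": [0,0,0,0.03,1,0,0,0,0.03,1,0,0,0,0,1]
}}

```text
clock: 5.28
eef_pos: [442.9, 146.5, 82.1]
eef_rot: [3.141, -0.0, 1.675]
wrist_force: [-2.0, 0.5, 6.6]
finger_gap: 13.7
finger_force: 50.0
```

```bash
python3 s.py
```

```text
t5.28 pos [442.9 146.5  82.1] yaw 1.6752 F [-2.   0.5  6.6] M [ 0.079  0.217 -0.051] gap 13.7 grip 50.0
```

Emit:
{"fn": "step_arm", "kwargs": {
  "series": [0,0,0,0.03,1,0,0,0,0.03,1,0,0,0,0,1]
}}

```text
clock: 5.65
eef_pos: [442.9, 146.5, 82.1]
eef_rot: [3.141, -0.0, 1.735]
wrist_force: [-1.8, 0.0, 6.1]
finger_gap: 13.6
finger_force: 50.0
```

```bash
python3 s.py
```

```text
t5.65 pos [442.9 146.5  82.1] yaw 1.7352 F [-1.8  0.   6.1] M [ 0.048  0.222 -0.075] gap 13.6 grip 50.0
```

Emit:
{"fn": "step_arm", "kwargs": {
  "series": [0,0,0,0.025,1,0,0,0,0.025,1,0,0,0,0,1]
}}

```text
clock: 6.02
eef_pos: [442.8, 146.5, 82.1]
eef_rot: [3.141, -0.0, 1.785]
wrist_force: [-1.0, 1.1, 6.6]
finger_gap: 13.4
finger_force: 50.0
```

```bash
python3 s.py
```

```text
t6.03 pos [442.8 146.5  82.1] yaw 1.7851 F [-1.   1.1  6.6] M [ 0.021  0.294 -0.099] gap 13.4 grip 50.0
```

```bash
cat >> h.py <<'E'
def cloud(n,save=None):
    i=manip.camera_info(n); p,d=manip.camera(n)
    f=240/np.tan(np.radians(i['fovy'])/2); v,u=np.mgrid[:480,:640]
    a=np.stack([(u-i['cx'])/f,(v-i['cy'])/f],-1); s=a.copy()
    for _ in range(10): s=a/(1+i['k1']*(s**2).sum(-1,keepdims=True))
    r=np.concatenate([s,np.ones((480,640,1))],-1)*d[...,None]
    if save: cv2.imwrite(f'pics/{save}.png',p)
    return p,r@Rm(i['orientation']).T+np.array(i['eye']),d>0
def arm(c=(443,145.6)):
    p,X,ok=cloud('wrist'); q=X[...,:2]-c; r=np.hypot(*np.moveaxis(q,-1,0))
    m=ok&(r>35)&(r<75)&(p.min(-1)>100)&(X[...,2]>45.5)&(X[...,2]<56)
    if m.sum()<20: print('arm?',m.sum()); return
    v,w=cv2.connectedComponentsWithStats(m.astype(np.uint8))[1:3]; k=1+np.argmax(w[1:,4]); m=v==k
    print('arm n%d dir %.3f far %s'%(m.sum(),np.arctan2(*q[m].mean(0)[::-1]),X[m][np.argsort(r[m])[-20:]].mean(0).round(1)))
E
echo 'arm()' >> s.py; python3 s.py
```

```text
t6.03 pos [442.8 146.5  82.1] yaw 1.7851 F [-1.   1.1  6.6] M [ 0.021  0.294 -0.099] gap 13.4 grip 50.0
arm n1771 dir 1.764 far [430.3 209.3  47.8]
```

Emit:
{"fn": "step_arm", "kwargs": {
  "series": [0,0,0,0.025,1,0,0,0,0.025,1,0,0,0,0,1]
}}

```text
clock: 6.45
eef_pos: [442.8, 146.5, 82.1]
eef_rot: [3.141, -0.0, 1.835]
wrist_force: [-1.9, -0.2, 7.5]
finger_gap: 13.5
finger_force: 50.0
```

```bash
python3 s.py
```

```text
t6.45 pos [442.8 146.5  82.1] yaw 1.8349 F [-1.9 -0.2  7.5] M [ 0.027  0.353 -0.235] gap 13.5 grip 50.0
arm n1774 dir 1.783 far [429.3 209.2  47.6]
```

Emit:
{"fn": "step_arm", "kwargs": {
  "series": [0,0,0,0.015,1,0,0,0,0,1,0,0,0,0,1]
}}

```text
clock: 6.88
eef_pos: [442.8, 146.5, 82.1]
eef_rot: [3.141, -0.0, 1.849]
wrist_force: [-1.4, 0.7, 6.1]
finger_gap: 13.5
finger_force: 50.0
```

```bash
python3 s.py
```

```text
t6.88 pos [442.8 146.5  82.1] yaw 1.8495 F [-1.4  0.7  6.1] M [ 0.011  0.361 -0.273] gap 13.5 grip 50.0
arm n1773 dir 1.786 far [429.2 209.1  47.3]
```

Emit:
{"fn": "step_arm", "kwargs": {
  "series": [0,0,0,-0.075,1,0,0,0,-0.075,1,0,0,0,-0.075,1,0,0,0,-0.075,1,0,0,0,-0.075,1,0,0,0,-0.035,1,0,0,0,-0.03,1,0,0,0,0,1]
}}

```text
clock: 7.92
eef_pos: [443.1, 146.5, 82.1]
eef_rot: [3.14, -0.001, 1.409]
wrist_force: [-0.4, -0.0, 6.8]
finger_gap: 13.9
finger_force: 50.0
```

```bash
python3 s.py
```

```text
t7.92 pos [443.1 146.5  82.1] yaw 1.4094 F [-0.4 -0.   6.8] M [ 0.025 -0.066  0.043] gap 13.9 grip 50.0
arm n1772 dir 1.425 far [452.6 209.7  47.7]
```

Emit:
{"fn": "step_arm", "kwargs": {
  "series": [0,0,0,-0.035,1,0,0,0,-0.03,1,0,0,0,0,1]
}}

```text
clock: 8.35
eef_pos: [443.1, 146.5, 82.1]
eef_rot: [3.14, -0.001, 1.344]
wrist_force: [0.0, 0.2, 5.2]
finger_gap: 13.5
finger_force: 50.0
```

```bash
python3 s.py
```

```text
t8.35 pos [443.1 146.5  82.1] yaw 1.3444 F [0.  0.2 5.2] M [-0.002 -0.133  0.041] gap 13.5 grip 50.0
arm n1738 dir 1.366 far [456.3 209.   48.1]
```

Emit:
{"fn": "step_arm", "kwargs": {
  "series": [0,0,0,-0.035,1,0,0,0,-0.03,1,0,0,0,0,1]
}}

```text
clock: 8.78
eef_pos: [443.2, 146.5, 82.1]
eef_rot: [3.14, -0.001, 1.28]
wrist_force: [1.5, 0.7, 4.5]
finger_gap: 13.7
finger_force: 50.0
```

```bash
python3 s.py
```

```text
t8.78 pos [443.2 146.5  82.1] yaw 1.2796 F [1.5 0.7 4.5] M [-0.008 -0.165  0.131] gap 13.7 grip 50.0
arm n1757 dir 1.323 far [458.6 208.6  47.8]
```

Emit:
{"fn": "step_arm", "kwargs": {
  "series": [0,0,0,-0.04,1,0,0,0,0,1,0,0,0,0,1]
}}

```text
clock: 9.2
eef_pos: [443.2, 146.5, 82.1]
eef_rot: [3.14, -0.001, 1.24]
wrist_force: [0.5, 0.2, 6.5]
finger_gap: 13.5
finger_force: 50.0
```

```bash
python3 s.py
```

```text
t9.20 pos [443.2 146.5  82.1] yaw 1.2404 F [0.5 0.2 6.5] M [ 0.05  -0.261  0.118] gap 13.5 grip 50.0
arm n1764 dir 1.279 far [461.7 207.7  47.9]
```

Emit:
{"fn": "step_arm", "kwargs": {
  "series": [0,0,0,-0.04,1,0,0,0,0,1,0,0,0,0,1]
}}

```text
clock: 9.62
eef_pos: [443.2, 146.4, 82.1]
eef_rot: [3.14, -0.001, 1.201]
wrist_force: [1.5, -0.1, 6.3]
finger_gap: 13.6
finger_force: 50.0
```

```bash
python3 s.py
```

```text
t9.62 pos [443.2 146.4  82.1] yaw 1.2005 F [ 1.5 -0.1  6.3] M [-0.045 -0.307  0.165] gap 13.6 grip 50.0
arm n1759 dir 1.253 far [462.7 207.4  47.8]
```

Emit:
{"fn": "step_arm", "kwargs": {
  "series": [0,0,0,-0.03,1,0,0,0,0,1,0,0,0,0,1]
}}

```text
clock: 10.05
eef_pos: [443.3, 146.4, 82.1]
eef_rot: [3.14, -0.001, 1.171]
wrist_force: [1.8, -1.0, 5.4]
finger_gap: 13.9
finger_force: 50.0
```

```bash
python3 s.py; python3 s.py
```

```text
t10.05 pos [443.3 146.4  82.1] yaw 1.1707 F [ 1.8 -1.   5.4] M [-0.022 -0.293  0.268] gap 13.9 grip 50.0
arm n1762 dir 1.245 far [463.3 207.2  47.6]
t10.10 pos [443.2 146.4  82.1] yaw 1.1707 F [ 1.4 -0.6  6.2] M [-0.011 -0.355  0.246] gap 13.5 grip 50.0
arm n1762 dir 1.245 far [463.5 207.2  47.5]
```

Emit:
{"fn": "step_arm", "kwargs": {
  "series": [0,0,0,0.08,1,0,0,0,0.08,1,0,0,0,0.08,1,0,0,0,0.08,1,0,0,0,0.08,1,0,0,0,0.07,1,0,0,0,0.04,1,0,0,0,0.03,1,0,0,0,0,1]
}}

```text
clock: 11.28
eef_pos: [442.9, 146.5, 82.1]
eef_rot: [3.141, -0.0, 1.71]
wrist_force: [-2.6, 0.4, 7.5]
finger_gap: 13.3
finger_force: 50.0
```

```bash
python3 s.py
```

```text
t11.28 pos [442.9 146.5  82.1] yaw 1.7104 F [-2.6  0.4  7.5] M [ 0.062  0.244 -0.11 ] gap 13.3 grip 50.0
arm n1766 dir 1.678 far [436.3 210.2  47.7]
```

Emit:
{"fn": "step_arm", "kwargs": {
  "series": [0,0,0,0.045,1,0,0,0,0,1,0,0,0,0,1]
}}

```text
clock: 11.7
eef_pos: [442.9, 146.5, 82.1]
eef_rot: [3.141, -0.0, 1.755]
wrist_force: [-1.7, 0.3, 8.1]
finger_gap: 13.7
finger_force: 50.0
```

```bash
python3 s.py
```

```text
t11.70 pos [442.9 146.5  82.1] yaw 1.7550 F [-1.7  0.3  8.1] M [ 0.031  0.282 -0.188] gap 13.7 grip 50.0
arm n1767 dir 1.712 far [434.1 210.   47.6]
```

Emit:
{"fn": "step_arm", "kwargs": {
  "series": [0,0,0,0.03,1,0,0,0,0,1,0,0,0,0,1]
}}

```text
clock: 12.12
eef_pos: [442.8, 146.5, 82.1]
eef_rot: [3.141, -0.0, 1.785]
wrist_force: [-1.8, 0.1, 7.8]
finger_gap: 13.7
finger_force: 50.0
```

```bash
python3 s.py
```

```text
t12.12 pos [442.8 146.5  82.1] yaw 1.7848 F [-1.8  0.1  7.8] M [ 0.057  0.275 -0.223] gap 13.7 grip 50.0
arm n1775 dir 1.721 far [433.3 209.9  47.6]
```

Emit:
{"fn": "step_arm", "kwargs": {
  "series": [0,0,0,0.008,1,0,0,0,0,1,0,0,0,0,1,0,0,0,-0.08,1,0,0,0,-0.08,1,0,0,0,-0.08,1,0,0,0,-0.08,1,0,0,0,-0.06,1,0,0,0,-0.035,1,0,0,0,0,1]
}}

```text
clock: 13.42
eef_pos: [443.1, 146.5, 82.1]
eef_rot: [3.14, -0.001, 1.378]
wrist_force: [0.7, 0.4, 6.3]
finger_gap: 13.4
finger_force: 50.0
```

```bash
python3 s.py
```

```text
t13.43 pos [443.1 146.5  82.1] yaw 1.3779 F [0.7 0.4 6.3] M [ 0.096 -0.094  0.128] gap 13.4 grip 50.0
arm n1766 dir 1.415 far [452.7 209.7  47.8]
```

Emit:
{"fn": "step_arm", "kwargs": {
  "series": [0,0,0,-0.04,1,0,0,0,0,1,0,0,0,0,1]
}}

```text
clock: 13.85
eef_pos: [443.1, 146.5, 82.1]
eef_rot: [3.14, -0.001, 1.338]
wrist_force: [0.1, 0.2, 6.5]
finger_gap: 13.3
finger_force: 50.0
```

```bash
python3 s.py
```

```text
t13.85 pos [443.1 146.5  82.1] yaw 1.3384 F [0.1 0.2 6.5] M [ 0.029 -0.164  0.162] gap 13.3 grip 50.0
arm n1763 dir 1.381 far [455.2 209.3  47.9]
```

Emit:
{"fn": "step_arm", "kwargs": {
  "series": [0,0,0,-0.04,1,0,0,0,0,1,0,0,0,0,1]
}}

```text
clock: 14.28
eef_pos: [443.2, 146.4, 82.1]
eef_rot: [3.14, -0.001, 1.298]
wrist_force: [1.0, 0.3, 5.2]
finger_gap: 13.5
finger_force: 50.0
```

```bash
python3 s.py
```

```text
t14.28 pos [443.2 146.4  82.1] yaw 1.2984 F [1.  0.3 5.2] M [ 0.013 -0.181  0.116] gap 13.5 grip 50.0
arm n1763 dir 1.341 far [457.1 208.9  47.9]
```

Emit:
{"fn": "step_arm", "kwargs": {
  "series": [0,0,0,-0.025,1,0,0,0,-0.025,1,0,0,0,0,1]
}}

```text
clock: 14.7
eef_pos: [443.2, 146.5, 82.1]
eef_rot: [3.14, -0.001, 1.248]
wrist_force: [0.8, 0.4, 6.2]
finger_gap: 13.7
finger_force: 50.0
```

```bash
python3 s.py
```

```text
t14.70 pos [443.2 146.5  82.1] yaw 1.2482 F [0.8 0.4 6.2] M [-0.015 -0.264  0.236] gap 13.7 grip 50.0
arm n1761 dir 1.314 far [458.8 208.6  47.6]
```

Emit:
{"fn": "step_arm", "kwargs": {
  "series": [0,0,0,-0.012,1,0,0,0,0,1,0,0,0,0,1,0,0,0,0.08,1,0,0,0,0.08,1,0,0,0,0.08,1,0,0,0,0.08,1,0,0,0,0.08,1,0,0,0,0.045,1,0,0,0,0,1]
}}

```text
clock: 16.0
eef_pos: [442.9, 146.5, 82.1]
eef_rot: [3.141, -0.0, 1.682]
wrist_force: [-2.0, 0.0, 8.5]
finger_gap: 13.9
finger_force: 50.0
```

```bash
python3 s.py
```

```text
t16.00 pos [442.9 146.5  82.1] yaw 1.6817 F [-2.   0.   8.5] M [ 0.002  0.251 -0.139] gap 13.9 grip 50.0
arm n1767 dir 1.656 far [437.6 210.3  48. ]
```

Emit:
{"fn": "step_arm", "kwargs": {
  "series": [0,0,0,0.045,1,0,0,0,0,1,0,0,0,0,1]
}}

```text
clock: 16.42
eef_pos: [442.9, 146.5, 82.1]
eef_rot: [3.141, -0.0, 1.726]
wrist_force: [-1.0, 1.0, 7.8]
finger_gap: 13.9
finger_force: 50.0
```

```bash
python3 s.py
```

```text
t16.43 pos [442.9 146.5  82.1] yaw 1.7260 F [-1.   1.   7.8] M [ 0.075  0.207 -0.12 ] gap 13.9 grip 50.0
arm n1769 dir 1.697 far [434.5 210.   47.7]
```

Emit:
{"fn": "step_arm", "kwargs": {
  "series": [0,0,0,0.025,1,0,0,0,0.025,1,0,0,0,0,1]
}}

```text
clock: 16.85
eef_pos: [442.8, 146.5, 82.0]
eef_rot: [3.141, -0.0, 1.776]
wrist_force: [-1.7, 0.4, 7.8]
finger_gap: 13.6
finger_force: 50.0
```

```bash
python3 s.py
```

```text
t16.85 pos [442.8 146.5  82. ] yaw 1.7763 F [-1.7  0.4  7.8] M [ 0.123  0.328 -0.163] gap 13.6 grip 50.0
arm n1763 dir 1.748 far [431.2 209.5  47.8]
```

Emit:
{"fn": "step_arm", "kwargs": {
  "series": [0,0,0,0.025,1,0,0,0,0.02,1,0,0,0,0,1]
}}

```text
clock: 17.27
eef_pos: [442.8, 146.5, 82.1]
eef_rot: [3.141, -0.0, 1.821]
wrist_force: [-2.2, -0.0, 8.2]
finger_gap: 13.7
finger_force: 50.0
```

```bash
python3 s.py
```

```text
t17.27 pos [442.8 146.5  82.1] yaw 1.8214 F [-2.2 -0.   8.2] M [ 0.001  0.38  -0.034] gap 13.7 grip 50.0
arm n1763 dir 1.814 far [426.8 208.5  47.5]
```

Emit:
{"fn": "step_arm", "kwargs": {
  "series": [0,0,0,0.03,1,0,0,0,0.03,1,0,0,0,0,1]
}}

```text
clock: 17.7
eef_pos: [442.8, 146.5, 82.0]
eef_rot: [3.141, -0.0, 1.882]
wrist_force: [-3.2, 0.8, 7.8]
finger_gap: 13.3
finger_force: 50.0
```

```bash
python3 s.py
```

```text
t17.70 pos [442.8 146.5  82. ] yaw 1.8816 F [-3.2  0.8  7.8] M [ 0.024  0.382 -0.053] gap 13.3 grip 50.0
arm n1788 dir 1.878 far [423.  207.5  47.7]
```

Emit:
{"fn": "step_arm", "kwargs": {
  "series": [0,0,0,0.03,1,0,0,0,0.03,1,0,0,0,0,1]
}}

```text
clock: 18.12
eef_pos: [442.8, 146.4, 82.0]
eef_rot: [3.141, -0.0, 1.942]
wrist_force: [-1.8, 1.2, 8.9]
finger_gap: 13.6
finger_force: 50.0
```

```bash
python3 s.py
```

```text
t18.12 pos [442.8 146.4  82. ] yaw 1.9415 F [-1.8  1.2  8.9] M [ 0.039  0.373 -0.089] gap 13.6 grip 50.0
arm n1794 dir 1.938 far [419.5 206.3  47.5]
```

Emit:
{"fn": "step_arm", "kwargs": {
  "series": [0,0,0,0.06,1,0,0,0,0.06,1,0,0,0,0.06,1,0,0,0,0.06,1,0,0,0,0.06,1,0,0,0,0.06,1,0,0,0,0.06,1,0,0,0,0,1]
}}

```text
clock: 19.18
eef_pos: [442.5, 146.3, 82.0]
eef_rot: [-3.141, -0.0, 2.362]
wrist_force: [-4.2, -1.5, 10.1]
finger_gap: 13.6
finger_force: 50.0
```

```bash
python3 s.py
```

```text
t19.18 pos [442.5 146.3  82. ] yaw 2.3621 F [-4.2 -1.5 10.1] M [-0.268  0.778 -0.008] gap 13.6 grip 50.0
arm n1778 dir 2.359 far [396.2 190.9  47.3]
```

Emit:
{"fn": "step_arm", "kwargs": {
  "series": [0,0,0,0.06,1,0,0,0,0.06,1,0,0,0,0.06,1,0,0,0,0.06,1,0,0,0,0.06,1,0,0,0,0.06,1,0,0,0,0.03,1,0,0,0,0,1,0,0,0,0,0.3,0,0,0,0,0.3,0,0,0,0,0.3]
}}

```text
clock: 20.6
eef_pos: [442.6, 146.3, 81.3]
eef_rot: [-3.141, -0.0, 2.751]
wrist_force: [-0.2, -1.1, 1.1]
finger_gap: 40.3
finger_force: 0.0
```

```bash
python3 s.py
```

```text
t20.60 pos [442.6 146.3  81.3] yaw 2.7510 F [-0.2 -1.1  1.1] M [-0.018 -0.152 -0.041] gap 40.3 grip 0.0
arm n1819 dir 2.746 far [382.7 170.7  47. ]
```

Emit:
{"fn": "step_arm", "kwargs": {
  "series": [0,0,30,0,0.2,0,0,40,0,0,0,0,40,0,0,22,17,10,0.09,0,22,17,0,0.09,0,22,17,0,0.09,0,22,17,0,0.084,0,0,0,0,0,0,0,0,0,0,0]
}}

```text
clock: 21.78
eef_pos: [530.2, 214.0, 201.1]
eef_rot: [-3.141, -0.001, 3.104]
wrist_force: [-0.4, -0.8, 0.4]
finger_gap: 94.1
finger_force: 0.0
```

Run:
```python
from h import *
s=manip.read_state();print(s['clock'],s['eef_pos'],s['eef_rot'])
p,d,i=snap('wrist','w2')
```

```text
21.775 [530.2011439  214.04248519 201.13156623] [-3.14125677e+00 -7.49278469e-04  3.10370283e+00]
```

View pics/w2.png

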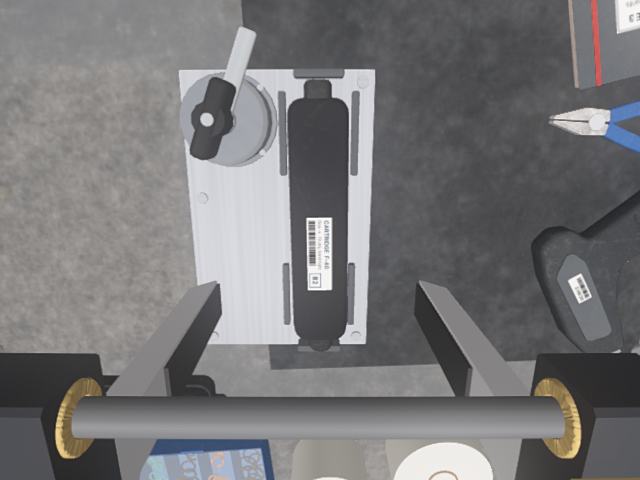

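The wrist view shows the arm swung clear of the cartridge, with its tip at about (245, 30). The cartridge body spans columns 289–349 at its top end and 294–346 at its bottom end, and rows 97–340.

Run:
```python
from h import *
p,d,i=load('w2')
for v,l,r in [(140,289,349.5),(225,291.5,348),(310,294,346)]:
    a,b=pt(i,l,v,z=35),pt(i,r,v,z=35);print(a.round(1),b.round(1),((a+b)/2).round(1))
print('ends',pt(i,319,97,z=38).round(1),pt(i,320,340,z=38).round(1))
```

```text
[459.7 194.3  35. ] [461.5 241.   35. ] [460.6 217.7  35. ]
[527.3 192.5  35. ] [529.1 238.7  35. ] [528.2 215.6  35. ]
[603.6 190.3  35. ] [605.4 235.6  35. ] [604.5 213.   35. ]
ends [429.4 218.7  38. ] [632.1 211.9  38. ]
```

Emit:
{"fn": "step_arm", "kwargs": {
  "series": [0.5,1.3,-40,0,0,0,0,-40,0,0,0,0,-40,0,0,0,0,-30,0,0,0,0,-16,0,0,0,0,0,0,0.3,0,0,0,0,1,0,0,0,0,1,0,0,0,0,1,0,0,0,0,1,0,0,0,0,1,0,0,0,0,1],
  "squeeze": 25
}}

```text
clock: 23.32
eef_pos: [531.3, 215.6, 35.8]
eef_rot: [-3.142, 0.0, 3.105]
wrist_force: [-1.8, -1.0, 5.3]
finger_gap: 48.3
finger_force: 25.0
```

```bash
sed -i '/^arm()/d' s.py; python3 s.py
```

```text
t23.32 pos [531.3 215.6  35.8] yaw 3.1049 F [-1.8 -1.   5.3] M [-0.319  0.164  0.172] gap 48.3 grip 25.0
```

Emit:
{"fn": "step_arm", "kwargs": {
  "series": [0,0,8,0,1,0,0,15,0,1,0,0,25,0,1,0,0,30,0,1,0,0,30,0,1,0,0,12,0,1,0,0,0,0,1,-4,-20,0,0,1,-4,-40,0,0.02,1,-5,-45,0,0.02,1,-5,-45,0,0.02,1,-5,-45,0,0.02,1,-5,-45,0,0.02,1,-5,-45,0,0.02,1,-5,-45,0,0.02,1,-5,-45,0,0.02,1,-3,-30,0,0.02,1,-3,-16,0,0,1,0,0,0,0,1]
}}

```text
clock: 25.7
eef_pos: [481.5, -205.8, 154.9]
eef_rot: [3.141, -0.001, -3.0]
wrist_force: [-1.3, 0.2, -3.5]
finger_gap: 49.3
finger_force: 25.0
```

```bash
python3 s.py
python3 - <<'E'
from h import *
snap('wrist','w3');snap('top','t3')
E
```

```text
t25.70 pos [ 481.5 -205.8  154.9] yaw -3.0002 F [-1.3  0.2 -3.5] M [ 0.126 -0.108 -0.023] gap 49.3 grip 25.0
```

View pics/w3.png

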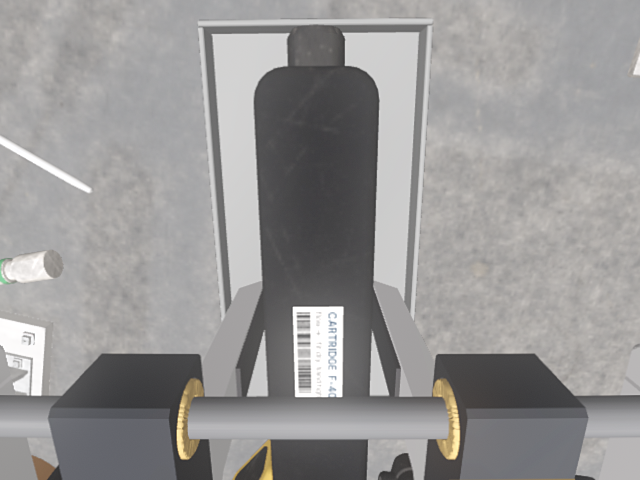

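The wrist view shows the cartridge held level and parallel to the tray. The tray's near-base rim corners are at about (199, 22) and (432, 20).

Run:
```python
from h import *
p,d,i=load('w3')
a,b=pt(i,199,22,z=28),pt(i,432,20,z=28);t=a-b;t/=np.linalg.norm(t);n=np.array([-t[1],t[0],0]);
n=n if n[0]>0 else -n
print(a,b,np.linalg.norm(a-b),'yaw',np.arctan2(n[1],n[0]),'centre',(a+b)/2+150*n)
```

```text
[ 349.7297537  -300.13850318   28.        ] [ 327.96405342 -154.93957773   28.        ] 146.82123027906061 yaw 0.14879471541382497 centre [ 487.18947483 -205.3020994    28.        ]
```

Emit:
{"fn": "step_arm", "kwargs": {
  "series": [4,0,-30,0,1,0,0,-35,0,1,0,0,-30,0,1,0,0,-15,0,1,0,0,-8,0,1,0,0,-2,0,1,0,0,-1,0,1,0,0,0,0,1,0,0,0,0,1]
}}

```text
clock: 26.92
eef_pos: [486.3, -205.5, 34.8]
eef_rot: [-3.141, 0.0, -2.998]
wrist_force: [-0.3, 0.2, -3.0]
finger_gap: 48.8
finger_force: 25.0
```

```bash
python3 s.py
```

```text
t26.93 pos [ 486.3 -205.5   34.8] yaw -2.9985 F [-0.3  0.2 -3. ] M [ 0.109 -0.184 -0.011] gap 48.8 grip 25.0
```

Still carrying the full weight, so about 1 mm remains. I'll lower it, release and rise.

Emit:
{"fn": "step_arm", "kwargs": {
  "series": [0,0,-0.7,0,1,0,0,-0.5,0,1,0,0,0,0,1,0,0,0,0,0.3,0,0,0,0,0.3,0,0,0,0,0.3,0,0,0,0,0.3,0,0,10,0,0.3,0,0,30,0,0.3,0,0,40,0,0.3,0,0,50,0,0.3,0,0,40,0,0.3,0,0,0,0,0.3,0,0,0,0,0.3]
}}

```text
clock: 28.68
eef_pos: [485.9, -205.2, 202.8]
eef_rot: [3.141, -0.001, -2.998]
wrist_force: [-0.1, 0.0, 0.5]
finger_gap: 65.5
finger_force: 0.0
```

```bash
python3 s.py
python3 - <<'E'
from h import *
snap('wrist','w4')
p,X,ok=cloud('wrist')
m=ok&(p.max(-1)<60)&(abs(X[...,0]-486)<105)&(abs(X[...,1]+205)<50)&(X[...,2]>25)&(X[...,2]<60)
A=X[m];c=np.linalg.lstsq(np.c_[A[:,:2]-A[:,:2].mean(0),np.ones(len(A))],A[:,2],rcond=None)[0];print(m.sum(),A.mean(0),c,np.percentile(A,[2,98],axis=0))
E
```

```text
t28.68 pos [ 485.9 -205.2  202.8] yaw -2.9984 F [-0.1  0.   0.5] M [ 0.104 -0.18   0.014] gap 65.5 grip 0.0
20 [ 423.88294414 -192.42290982   34.29065648] [  2.42929193 -14.94150729  34.29065648] [[ 416.97491544 -193.5558427    32.79658356]
 [ 430.86103978 -191.25414028   35.1093817 ]]
```

View pics/w4.png

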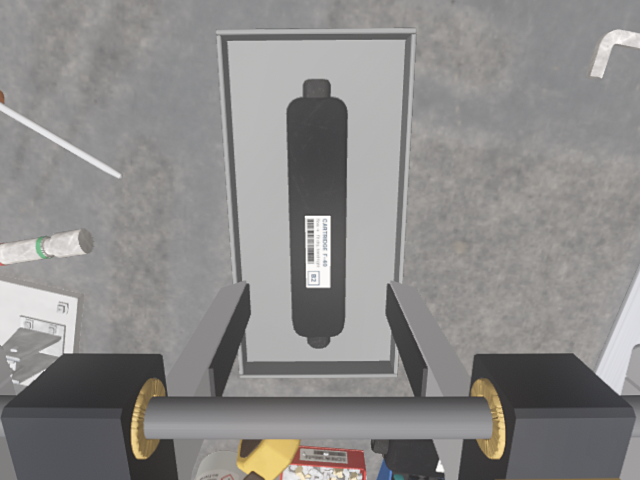

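The cartridge (columns 288–347, rows 80–347) lies label up in the middle of the tray, and the gripper is clear. I'm handing the job in.

```bash
python3 -c "
from cell import manip
print(manip.sign_off())"
```

```text
the job is handed in; nothing more can be done
None
```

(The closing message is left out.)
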